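Take the slatted drainer apart and stack its slats to dry

ROBOT

A 6-joint arm with a two-finger parallel gripper is mounted at the origin on the work surface. World frame = base frame: x ahead of the robot, y to its left, z up, the work surface at z = 0. Lengths are in m, angles in degrees, forces in N, time in s.
With the tool pointing down it reaches from about 0.35 to 0.875 m from the base axis. Payload 4.2 kg.
Tool frame: the origin (TCP) lies midway between the tips of the shut fingers; the grasp point (between the pads) lies 19 mm behind it; z points along the fingers, y is the line along which they close (so a half turn about z gives the same grasp; the last joint's range is limited). The gripper opens to 87 mm and grips with 3 to 60 N. Pads are 19 mm wide; open, the fingers measure 117 mm over their backs; the gripper's body (75 mm by 190 mm) begins 51 mm behind the grasp point.
Start: joints at [82.483, 22.042, 0.453, 0, -68.411, -14.817], TCP at [0.237, 0.578, 0.186] pointing down, gripper open.
Joint ranges: [-179.83, 179.83], [-69.29, 118.12], [-61.27, 80.66], [-181.25, 117.63], [-171.15, -9.14], [-177.46, 177.46]. Speed limits (degrees/s): [159.86, 159.86, 180, 180, 180, 180].

INTERFACE

Orientations are given as [roll, pitch, yaw] about the fixed x, y, z axes, in that order (R = Rz(yaw) Ry(pitch) Rx(roll)).
In Python, from workcell import env gives the robot as it stands. The module is installed in compiled form; this text tells all that it offers. Calls block until the motion is done:
- env.goto(position, orientation): joint-space move of the TCP to a pose.
- env.move_straight(position, rotation=None, rate=0.15, force_limit=None): straight line of the TCP; rotation=None keeps the orientation; rate is the mean speed in m/s. With force_limit (N) it stops when the force on the tool has changed by that much, and returns True; else False.
- env.set_joints(angles): joint-space move.
- env.gripper_to(opening, grasp_force=None): opening from 0.0 (shut) to 1.0 (fully open); grasp_force is the grip in N (None keeps the last); returns when the fingers have stopped.
- env.dwell(seconds).
- env.inverse_kinematics(position, orientation): joint angles nearest the present ones, or None.
- env.read_state(): the state.
- env.grab_frame(name): name is "scene" or "top" or "wrist"; returns a dict with "image" (384x512x3 uint8, blue, green, red), "fx", "fy", "cx", "cy" (pixels), "position" and "orientation" of the camera in the world. Camera axes: x right, y up, looking along -z (the intrinsics and any distortion apply to the point x, -y, -z); pixel columns grow to the right and rows downward; lengths in m; the calibration is good to about 2 mm. The wrist camera is an equidistant fisheye: a pixel r from the principal point sees the ray r / f radians off the axis. A picture is of the moment at which its call begins. There is no depth.
A pose or a line that the arm cannot do raises env.Unreachable and nothing moves.
- env.close_job(): hands the job in; it is judged then, once.
Trained networks look in a picture, given as the dict that the camera call returned (one of the last four; its "shot" number tells which), for a name from the list of things; names that differ only in an ending like _2 or _b are one class to them, and where a whole thing is asked for, a point or a joint stands for the part that bears it (a point fixed in the world has none). Each returns a list of dicts, best first, with "score" (0 to 1); they miss things now and then, are a little off and sometimes report something else, mostly with a low value. They report only what shows in the picture. A call takes as long as a camera call. They do not tell look-alikes from the thing itself.
- env.search_frame(picture, thing): "xyz" ([x, y, z] in m, in world coordinates, good to about 4 mm: the middle of the surface that is visible of it).
- env.trace(picture, thing): "mask" (384x512 bool, what is visible of it).
The state is a dict: "clock": time; "joint_positions": joint angles; "qvel": joint speeds; "joint_torque": joint torques, N m; "position": TCP position; "tool_rot": TCP orientation; "force": force on the tool from outside, world axes, zero at the start; "wrist_torque": the same for the moment, N m; "opening": opening from 0.0 (shut) to 1.0 (fully open); "finger_force": force on a finger pad.
Only numpy, scipy, OpenCV 4.12 (cv2) and the standard library are available. Lean on these libraries where they do the work, as an engineer would, in place of code of your own. Each camera call takes 0.05 s, during which the arm holds its last target. There are 200 camera calls.

TASK

Take the wooden drainer apart for drying: work every black push-on knob off its post by twisting it back and forth while pulling only gently (a hard straight tug strains the sprung post) and put the knobs in the white tub. Then stack the four slats into a crosswise tower on the grey drying stand: two side by side, square across its two runners, and the other two square across those, each pair centred on the stand with the two slats' middle lines about 80 mm apart, like the runners. Leave the mug, bottle, glass and jar alone.

Things in the scene. Friction and masses are not known exactly. Their poses are not given: they have to be found in the camera images.
- drainer: Wooden base board of the slatted drainer, fixed to the worktop, 150 x 270 x 14 mm; origin at the centre of its underside, z up, y along the row of posts. Four upright steel posts stand on its y axis at y = -102, -34, 34, 102 mm (post0 to post3), x = 0. At the start a slat lies on the board over each post, roughly along the board's x.
- post0 (a joint): How far sprung post 0 has been pulled up out of its seat, in m: 0 at rest, about 1 mm for every 4 N of upward pull; it springs back. Above 0.004 counts as strained. Pads in the knob rub on the post: 20 to 30 N to pull it straight, 0.2 N m to twist it; while being turned it slides up under a light pull.
- post0_top (a point): Centre of the top of post 0: a round steel post 14 mm in diameter that stands 37 mm out of the board, so its top is 51 mm above the worktop and 25 mm above the top of its slat. It does not turn.
- post1 (a joint): How far sprung post 1 has been pulled up out of its seat, in m: 0 at rest, about 1 mm for every 4 N of upward pull; it springs back. Above 0.004 counts as strained. Pads in the knob rub on the post: 20 to 30 N to pull it straight, 0.2 N m to twist it; while being turned it slides up under a light pull.
- post1_top (a point): Centre of the top of post 1: a round steel post 14 mm in diameter that stands 37 mm out of the board, so its top is 51 mm above the worktop and 25 mm above the top of its slat. It does not turn.
- post2 (a joint): How far sprung post 2 has been pulled up out of its seat, in m: 0 at rest, about 1 mm for every 4 N of upward pull; it springs back. Above 0.004 counts as strained. Pads in the knob rub on the post: 20 to 30 N to pull it straight, 0.2 N m to twist it; while being turned it slides up under a light pull.
- post2_top (a point): Centre of the top of post 2: a round steel post 14 mm in diameter that stands 37 mm out of the board, so its top is 51 mm above the worktop and 25 mm above the top of its slat. It does not turn.
- post3 (a joint): How far sprung post 3 has been pulled up out of its seat, in m: 0 at rest, about 1 mm for every 4 N of upward pull; it springs back. Above 0.004 counts as strained. Pads in the knob rub on the post: 20 to 30 N to pull it straight, 0.2 N m to twist it; while being turned it slides up under a light pull.
- post3_top (a point): Centre of the top of post 3: a round steel post 14 mm in diameter that stands 37 mm out of the board, so its top is 51 mm above the worktop and 25 mm above the top of its slat. It does not turn.
- slat0: Pale wooden slat, 140 (x) x 32 (y) x 12 (z) mm, 60 g, with a 22 mm square hole through its middle by which it sits loosely over a post; origin at its very middle. The four slats are alike, and either face may be up.
- slat1: Pale wooden slat, 140 (x) x 32 (y) x 12 (z) mm, 60 g, with a 22 mm square hole through its middle by which it sits loosely over a post; origin at its very middle. The four slats are alike, and either face may be up.
- slat2: Pale wooden slat, 140 (x) x 32 (y) x 12 (z) mm, 60 g, with a 22 mm square hole through its middle by which it sits loosely over a post; origin at its very middle. The four slats are alike, and either face may be up.
- slat3: Pale wooden slat, 140 (x) x 32 (y) x 12 (z) mm, 60 g, with a 22 mm square hole through its middle by which it sits loosely over a post; origin at its very middle. The four slats are alike, and either face may be up.
- knob0: Black push-on knob, 50 g (absent in some starts; else on post 0 at first, its underside on the slat): a round skirt 35 mm across, 28 mm high, under a bar grip 40 mm long along the knob's x, 14 mm thick along y, from 28 to 52 mm above the underside. Origin at the centre of its underside, z up through the grip. Off once it has risen 20 mm, clear of the post at 27 mm.
- knob1: Black push-on knob, 50 g (absent in some starts; else on post 1 at first, its underside on the slat): a round skirt 35 mm across, 28 mm high, under a bar grip 40 mm long along the knob's x, 14 mm thick along y, from 28 to 52 mm above the underside. Origin at the centre of its underside, z up through the grip. Off once it has risen 20 mm, clear of the post at 27 mm.
- knob2: Black push-on knob, 50 g (absent in some starts; else on post 2 at first, its underside on the slat): a round skirt 35 mm across, 28 mm high, under a bar grip 40 mm long along the knob's x, 14 mm thick along y, from 28 to 52 mm above the underside. Origin at the centre of its underside, z up through the grip. Off once it has risen 20 mm, clear of the post at 27 mm.
- knob3: Black push-on knob, 50 g (absent in some starts; else on post 3 at first, its underside on the slat): a round skirt 35 mm across, 28 mm high, under a bar grip 40 mm long along the knob's x, 14 mm thick along y, from 28 to 52 mm above the underside. Origin at the centre of its underside, z up through the grip. Off once it has risen 20 mm, clear of the post at 27 mm.
- stand: Grey drying stand, fixed: a board 170 x 170 x 8 mm with two black rubber runners on it along its x, each 160 mm long, 18 mm wide and 12 mm high, at y = -40 and +40 mm; the tops of the runners are 20 mm above the worktop. Origin at the centre of the board's underside, z up.
- tub: White open tub, loose, 180 (x) x 130 (y) x 45 mm high, walls 4 mm, floor 4 mm; origin at the centre of its underside.
- mug: Bystander: white mug, 76 mm across, 85 mm high; origin at the centre of its underside. To be left alone.
- oil: Bystander: green bottle, 60 mm across, 170 mm high; origin at the centre of its underside. To be left alone.
- tumbler: Bystander: drinking glass, 68 mm across, 85 mm high; origin at the centre of its underside. To be left alone.
- jar: Bystander: amber jar with a steel lid, 68 mm across, 90 mm high; origin at the centre of its underside. To be left alone.
Mind the look-alikes: they are no part of the job. Leave any pink look-alike of the slat0 alone.

How it is judged (in metres and radians):
At the end, for the whole second after the job is handed in: Every knob lies in the tub. Two slats lie flat on the runners along the stand's y at x = -40 and +40 mm, two flat on these along its x at y = -40 and +40 mm (each within 18 mm), centred lengthwise within 22 mm, square within 0.2 rad, at rest; the posts are back in their seats (((z of slat0 in the frame of stand between 0.022 and 0.03 m and x of slat0 in the frame of stand between -0.058 and -0.022 m and y of slat0 in the frame of stand between -0.022 and 0.022 m and angle between the x axis of slat0 and the y axis of stand, either way round below 0.2 rad and angle between the z axis of slat0 and the z axis of stand, either way round below 0.15 rad and linear speed of slat0 below 0.02 m/s) or (z of slat1 in the frame of stand between 0.022 and 0.03 m and x of slat1 in the frame of stand between -0.058 and -0.022 m and y of slat1 in the frame of stand between -0.022 and 0.022 m and angle between the x axis of slat1 and the y axis of stand, either way round below 0.2 rad and angle between the z axis of slat1 and the z axis of stand, either way round below 0.15 rad and linear speed of slat1 below 0.02 m/s) or (z of slat2 in the frame of stand between 0.022 and 0.03 m and x of slat2 in the frame of stand between -0.058 and -0.022 m and y of slat2 in the frame of stand between -0.022 and 0.022 m and angle between the x axis of slat2 and the y axis of stand, either way round below 0.2 rad and angle between the z axis of slat2 and the z axis of stand, either way round below 0.15 rad and linear speed of slat2 below 0.02 m/s) or (z of slat3 in the frame of stand between 0.022 and 0.03 m and x of slat3 in the frame of stand between -0.058 and -0.022 m and y of slat3 in the frame of stand between -0.022 and 0.022 m and angle between the x axis of slat3 and the y axis of stand, either way round below 0.2 rad and angle between the z axis of slat3 and the z axis of stand, either way round below 0.15 rad and linear speed of slat3 below 0.02 m/s)) and ((z of slat0 in the frame of stand between 0.022 and 0.03 m and x of slat0 in the frame of stand between 0.022 and 0.058 m and y of slat0 in the frame of stand between -0.022 and 0.022 m and angle between the x axis of slat0 and the y axis of stand, either way round below 0.2 rad and angle between the z axis of slat0 and the z axis of stand, either way round below 0.15 rad and linear speed of slat0 below 0.02 m/s) or (z of slat1 in the frame of stand between 0.022 and 0.03 m and x of slat1 in the frame of stand between 0.022 and 0.058 m and y of slat1 in the frame of stand between -0.022 and 0.022 m and angle between the x axis of slat1 and the y axis of stand, either way round below 0.2 rad and angle between the z axis of slat1 and the z axis of stand, either way round below 0.15 rad and linear speed of slat1 below 0.02 m/s) or (z of slat2 in the frame of stand between 0.022 and 0.03 m and x of slat2 in the frame of stand between 0.022 and 0.058 m and y of slat2 in the frame of stand between -0.022 and 0.022 m and angle between the x axis of slat2 and the y axis of stand, either way round below 0.2 rad and angle between the z axis of slat2 and the z axis of stand, either way round below 0.15 rad and linear speed of slat2 below 0.02 m/s) or (z of slat3 in the frame of stand between 0.022 and 0.03 m and x of slat3 in the frame of stand between 0.022 and 0.058 m and y of slat3 in the frame of stand between -0.022 and 0.022 m and angle between the x axis of slat3 and the y axis of stand, either way round below 0.2 rad and angle between the z axis of slat3 and the z axis of stand, either way round below 0.15 rad and linear speed of slat3 below 0.02 m/s)) and ((z of slat0 in the frame of stand between 0.034 and 0.042 m and y of slat0 in the frame of stand between -0.058 and -0.022 m and x of slat0 in the frame of stand between -0.022 and 0.022 m and angle between the x axis of slat0 and the x axis of stand, either way round below 0.2 rad and angle between the z axis of slat0 and the z axis of stand, either way round below 0.15 rad and linear speed of slat0 below 0.02 m/s) or (z of slat1 in the frame of stand between 0.034 and 0.042 m and y of slat1 in the frame of stand between -0.058 and -0.022 m and x of slat1 in the frame of stand between -0.022 and 0.022 m and angle between the x axis of slat1 and the x axis of stand, either way round below 0.2 rad and angle between the z axis of slat1 and the z axis of stand, either way round below 0.15 rad and linear speed of slat1 below 0.02 m/s) or (z of slat2 in the frame of stand between 0.034 and 0.042 m and y of slat2 in the frame of stand between -0.058 and -0.022 m and x of slat2 in the frame of stand between -0.022 and 0.022 m and angle between the x axis of slat2 and the x axis of stand, either way round below 0.2 rad and angle between the z axis of slat2 and the z axis of stand, either way round below 0.15 rad and linear speed of slat2 below 0.02 m/s) or (z of slat3 in the frame of stand between 0.034 and 0.042 m and y of slat3 in the frame of stand between -0.058 and -0.022 m and x of slat3 in the frame of stand between -0.022 and 0.022 m and angle between the x axis of slat3 and the x axis of stand, either way round below 0.2 rad and angle between the z axis of slat3 and the z axis of stand, either way round below 0.15 rad and linear speed of slat3 below 0.02 m/s)) and ((z of slat0 in the frame of stand between 0.034 and 0.042 m and y of slat0 in the frame of stand between 0.022 and 0.058 m and x of slat0 in the frame of stand between -0.022 and 0.022 m and angle between the x axis of slat0 and the x axis of stand, either way round below 0.2 rad and angle between the z axis of slat0 and the z axis of stand, either way round below 0.15 rad and linear speed of slat0 below 0.02 m/s) or (z of slat1 in the frame of stand between 0.034 and 0.042 m and y of slat1 in the frame of stand between 0.022 and 0.058 m and x of slat1 in the frame of stand between -0.022 and 0.022 m and angle between the x axis of slat1 and the x axis of stand, either way round below 0.2 rad and angle between the z axis of slat1 and the z axis of stand, either way round below 0.15 rad and linear speed of slat1 below 0.02 m/s) or (z of slat2 in the frame of stand between 0.034 and 0.042 m and y of slat2 in the frame of stand between 0.022 and 0.058 m and x of slat2 in the frame of stand between -0.022 and 0.022 m and angle between the x axis of slat2 and the x axis of stand, either way round below 0.2 rad and angle between the z axis of slat2 and the z axis of stand, either way round below 0.15 rad and linear speed of slat2 below 0.02 m/s) or (z of slat3 in the frame of stand between 0.034 and 0.042 m and y of slat3 in the frame of stand between 0.022 and 0.058 m and x of slat3 in the frame of stand between -0.022 and 0.022 m and angle between the x axis of slat3 and the x axis of stand, either way round below 0.2 rad and angle between the z axis of slat3 and the z axis of stand, either way round below 0.15 rad and linear speed of slat3 below 0.02 m/s)) and x of knob0 in the frame of tub between -0.086 and 0.086 m and y of knob0 in the frame of tub between -0.061 and 0.061 m and z of knob0 in the frame of tub between -0.005 and 0.045 m and linear speed of each of knob0, knob1, knob2, knob3 below 0.02 m/s and x of knob1 in the frame of tub between -0.086 and 0.086 m and y of knob1 in the frame of tub between -0.061 and 0.061 m and z of knob1 in the frame of tub between -0.005 and 0.045 m and x of knob2 in the frame of tub between -0.086 and 0.086 m and y of knob2 in the frame of tub between -0.061 and 0.061 m and z of knob2 in the frame of tub between -0.005 and 0.045 m and x of knob3 in the frame of tub between -0.086 and 0.086 m and y of knob3 in the frame of tub between -0.061 and 0.061 m and z of knob3 in the frame of tub between -0.005 and 0.045 m and value of joint each of post0, post1, post2, post3 below 0.002 m); the robot touches nothing.
It fails at once if a post is strained: pulled more than 4 mm up (about 16 N) (value of joint any of post0, post1, post2, post3 above 0.004 m).
It fails at once if a bystander (mug, bottle, glass, jar) is moved by more than 4 cm (distance of any of mug, oil, tumbler, jar from where it was at the start of the episode above 0.04 m).
Of knob0, knob1, knob2, knob3 only 2 to 3 are there at a start; the rules pass over those that are not, and their reading is None.
At some moment in a run one of tub may be knocked a few centimetres aside while the robot is not near it.
Once in a run the grip may slacken for a moment while it holds something.
It also fails if it takes over 210 s, if anything falls off the work surface, if the arm or the gripper's body presses on something with over 40 N, if the wrist force passes 120 N, or if a joint passes its speed limit or range.

## Working session

There is one attempt and no reset: what is moved stays moved. The work goes in short steps, each a Python script; the robot and the scene stay as the last script left them, time stands still between calls to the robot, and variables do not carry over. Pictures are saved under pics/ and viewed, at most 14 in all, crops included, and the job is handed in when it is done.

```bash
mkdir -p pics
python3 - <<'E'
from workcell import env
import cv2
s=env.read_state(); print(s['clock'],s['position'],s['tool_rot'],s['force'],s['opening'])
for n in ['top','scene']:
    p=env.grab_frame(n); cv2.imwrite(f'pics/{n}0.png',p['image'])
    print(n,p['fx'],p['cx'],p['cy'],p['position'],p['orientation'])
    for t in ['drainer','stand','tub','slat0','knob0','post0_top','mug','oil','tumbler','jar']:
        try: print(t,[(d['xyz'],round(d['score'],2)) for d in env.search_frame(p,t)])
        except Exception as e: print(t,e)
E
```

```text
0.0 [0.23722822 0.57749682 0.185269  ] [ 1.79875555e+02 -5.53647681e-03 -2.23442247e+01] [ 0.14163149 -0.29551585 -0.07882556] 1.0005377573447802
top 378.64267026283625 250.6120317411247 188.19056082898058 [0.26740697 0.01842656 1.27650054] [ 11.66829861  -0.29892029 -93.95125322]
drainer [([0.5366, 0.2071, 0.0137], 0.75)]
stand [([0.5917, -0.1234, 0.0057], 0.6)]
tub [([0.4768, -0.3544, 0.0041], 0.82)]
slat0 [([0.2224, 0.3833, 0.0121], 0.91), ([0.5481, 0.2445, 0.0274], 0.9), ([0.5279, 0.1763, 0.0277], 0.85), ([0.5469, 0.3069, 0.0242], 0.82), ([0.3312, 0.1903, 0.0129], 0.72), ([0.498, 0.1074, 0.024], 0.64)]
knob0 [([0.5171, 0.1081, 0.0707], 0.63), ([0.554, 0.3052, 0.0668], 0.57)]
post0_top [([0.7466, -0.2729, 0.042], 0.21)]
mug [([0.7482, -0.2751, 0.041], 0.77), ([0.7681, 0.0175, 0.1075], 0.2)]
oil [([0.7688, 0.0171, 0.1089], 0.58)]
tumbler [([0.4782, -0.3553, 0.0036], 0.57), ([0.4021, -0.1577, 0.0386], 0.55)]
jar [([0.3957, -0.0026, 0.0919], 0.57)]
scene 407.68023646785633 254.70823682621074 188.28951786077624 [1.22628745 0.47110581 0.70237504] [5.37630766e+01 1.06747627e-01 1.22953275e+02]
drainer [([0.5715, 0.2226, 0.014], 0.69)]
stand [([0.6003, -0.1197, 0.0116], 0.76)]
tub [([0.4764, -0.3594, 0.0169], 0.59)]
slat0 [([0.3335, 0.199, 0.0132], 0.94), ([0.5406, 0.1147, 0.0258], 0.83), ([0.5501, 0.1845, 0.0236], 0.82), ([0.6008, -0.1212, 0.01], 0.65), ([0.2321, 0.383, 0.0116], 0.61), ([0.567, 0.2435, 0.026], 0.55)]
knob0 [([0.5753, 0.3158, 0.0557], 0.79), ([0.5309, 0.1151, 0.0582], 0.74), ([0.5426, 0.1816, 0.0375], 0.47)]
post0_top []
mug [([0.7454, -0.2565, 0.0571], 0.68), ([0.7969, 0.0309, 0.0897], 0.35)]
oil [([0.7971, 0.0304, 0.0934], 0.65), ([0.5393, 0.1138, 0.0235], 0.46), ([0.5908, 0.3075, 0.0241], 0.15)]
tumbler [([0.4149, -0.1472, 0.0555], 0.92)]
jar [([0.4247, 0.0073, 0.0622], 0.64)]
```

View pics/top0.png

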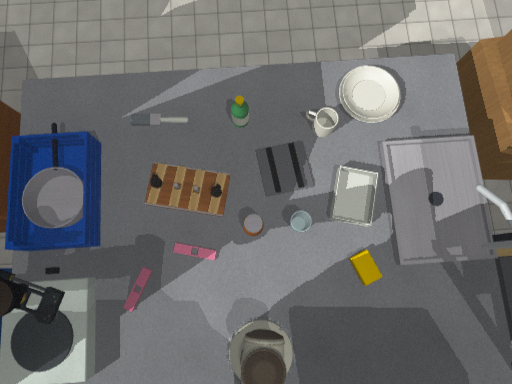

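View pics/scene0.png

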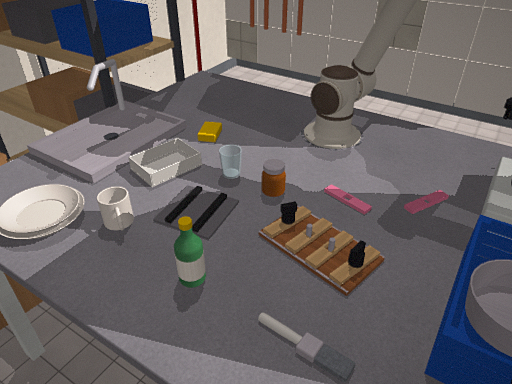

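Two knobs (top image at (156,182) and (216,190)), and wooden slats only on the drainer. The look-alikes are the pink slats at (195,252) and (138,289), so I will leave those. Next I measure poses from the masks.

```bash
cat > h.py <<'E'
from workcell import env
import numpy as np, cv2
from scipy.spatial.transform import Rotation as Ro
def proj(p,uv,z):
    uv=np.asarray(uv,float).reshape(-1,2); x=(uv[:,0]-p['cx'])/p['fx']; y=(uv[:,1]-p['cy'])/p['fy']
    if p.get('fish'):
        r=np.hypot(x,y)+1e-9; k=np.tan(r)/r; x=x*k; y=y*k
    d=np.c_[x,-y,-np.ones(len(x))]@Ro.from_euler('xyz',p['orientation'],degrees=True).as_matrix().T
    o=np.array(p['position']); return (o+d*((z-o[2])/d[:,2])[:,None])[:,:2]
def rect(p,mask,z):
    m=mask.astype(np.uint8); n,l,st,_=cv2.connectedComponentsWithStats(m); m=(l==1+np.argmax(st[1:,4])).astype(np.uint8)
    c=max(cv2.findContours(m,cv2.RETR_EXTERNAL,cv2.CHAIN_APPROX_NONE)[0],key=len)
    c=proj(p,c,z)
    (cx,cy),(w,h),a=cv2.minAreaRect((c*1000).astype(np.float32))
    if w<h: w,h,a=h,w,a+90
    return np.array([cx/1000,cy/1000]),w,h,(a+90)%180-90   # centre, long, short, yaw of long
def grab(n,fish=False):
    p=env.grab_frame(n); p['fish']=(n=='wrist'); return p
E
python3 - <<'E'
from h import *
p=grab('top')
for t,z in [('drainer',.014),('stand',.008),('tub',.045),('slat0',.026),('knob0',.078)]:
    for d in env.trace(p,t):
        c,w,h,a=rect(p,d['mask'],z); print(t,round(d['score'],2),c.round(4),round(w),round(h),round(a,1))
# runner line: dark pixels inside stand
s=env.trace(p,'stand')[0]['mask']; g=p['image'].max(2)
print(np.percentile(g[s],[5,20,40,60,80]))
m=(s&(g<45)).astype(np.uint8)
n,l,st,_=cv2.connectedComponentsWithStats(m)
for i in range(1,n):
    if st[i,4]>50: print('runner',st[i,4],rect(p,l==i,.02))
E
```

```text
drainer 0.96 [0.5525 0.2671] 154 61 -17.9
drainer 0.63 [0.8078 0.0141] 117 61 -3.8
drainer 0.42 [ 0.4773 -0.3529] 193 141 -15.6
drainer 0.28 [0.5702 0.1697] 65 34 -13.6
drainer 0.24 [ 0.4042 -0.1651] 74 70 -5.2
tub 0.88 [ 0.4717 -0.3446] 193 143 -15.3
slat0 0.89 [0.4964 0.1864] 68 32 -11.7
slat0 0.85 [0.3374 0.2285] 62 31 74.9
slat0 0.62 [0.5478 0.2402] 140 34 -14.2
slat0 0.62 [0.5225 0.3185] 62 38 -14.8
slat0 0.6 [0.2222 0.3783] 141 35 -28.6
slat0 0.53 [0.4755 0.1218] 62 40 -14.2
knob0 0.52 [0.511  0.3072] 49 29 -19.2
knob0 0.47 [0.5587 0.301 ] 47 36 -1.2
knob0 0.42 [0.5131 0.1063] 39 33 -47.9
knob0 0.24 [0.5736 0.2211] 58 32 -15.4Traceback (most recent call last):
  File "<stdin>", line 7, in <module>
IndexError: list index out of range
```

Run:
```python
from h import *
for name,pos,yaw in [('dr',[.538,.211,.33],-14.5),('st',[.592,-.123,.33],-14.5)]:
    env.goto(pos,[180,0,yaw]); env.dwell(.3)
    p=grab('wrist'); cv2.imwrite(f'pics/w_{name}.png',p['image'])
    import pickle; pickle.dump(p,open(name+'.pkl','wb'))
    print(p['fx'],p['cx'],p['cy'],p['position'],p['orientation'])
    for t,z in ([('drainer',.014),('slat0',.026),('knob0',.078),('post1_top',.051)] if name=='dr' else [('stand',.008)]):
        for d in env.trace(p,t):
            if d['score']>.3:
                c,w,h,a=rect(p,d['mask'],z); print(t,round(d['score'],2),c.round(4),round(w),round(h),round(a,1))
        print(t,[(d['xyz'],round(d['score'],2)) for d in env.search_frame(p,t)])
print(env.read_state()['clock'])
```

```text
297.3186396354542 256.9531135470026 191.1732107148037 [0.61879636 0.19083114 0.52868057] [-1.75244937e+01 -5.18393143e-03 -1.04456619e+02]
drainer 0.64 [0.5312 0.1588] 167 151 76.7
drainer 0.51 [ 0.5952 -0.1213] 170 169 -82.0
drainer [([0.5376, 0.1767, 0.0526], 0.68), ([0.543, 0.2122, 0.0143], 0.57)]
slat0 0.98 [0.5356 0.1787] 140 34 -14.1
slat0 0.84 [0.5517 0.2412] 140 34 -14.7
slat0 0.77 [0.6058 0.2961] 58 35 -16.4
slat0 0.75 [0.3418 0.1941] 136 39 75.1
slat0 0.74 [0.56   0.0977] 56 35 -15.6
slat0 0.61 [0.2037 0.3943] 63 30 -30.5
slat0 [([0.583, 0.3057, 0.0239], 0.88), ([0.2091, 0.3871, 0.0142], 0.72), ([0.5397, 0.108, 0.027], 0.62), ([0.5585, 0.2408, 0.0278], 0.61), ([0.5427, 0.1793, 0.0268], 0.56), ([0.3321, 0.1996, 0.012], 0.56)]
knob0 0.84 [0.5282 0.1155] 37 35 -57.8
knob0 0.82 [0.5666 0.3032] 42 34 -16.5
knob0 [([0.5273, 0.1101, 0.0697], 0.81), ([0.5658, 0.3037, 0.0722], 0.79)]
post1_top [([0.5413, 0.1809, 0.0482], 0.4)]
297.3186396354542 256.9531135470026 191.1732107148037 [ 0.67304579 -0.14279016  0.52896897] [-1.75058539e+01  1.44031460e-02 -1.04424806e+02]
stand 0.91 [ 0.5955 -0.1255] 170 170 -82.6
stand [([0.5988, -0.1293, 0.0101], 0.91)]
5.725
```

View pics/w_dr.png

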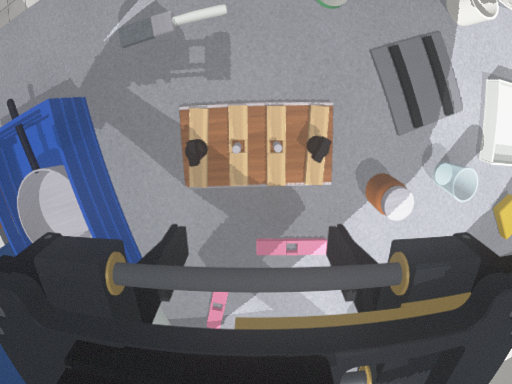

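View pics/w_st.png

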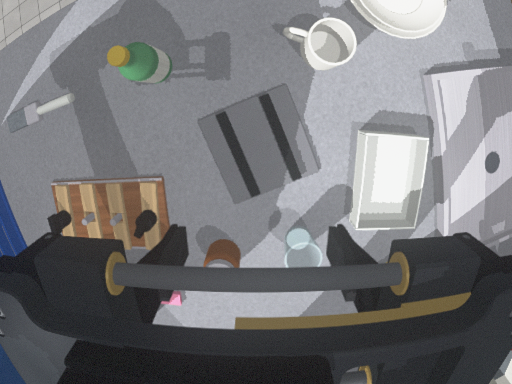

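Run:
```python
from h import *
import pickle
p=pickle.load(open('st.pkl','rb'))
r=proj(p,[[222,115],[253,193],[265,97],[295,177]],.02); print(r, np.degrees(np.arctan2(*(r[1]-r[0])[::-1])),r.mean(0))
p=pickle.load(open('dr.pkl','rb')); print('posts',proj(p,[[237,149],[278,147]],.051))
hsv=cv2.cvtColor(p['image'],cv2.COLOR_BGR2HSV); m=cv2.inRange(hsv,(5,70,40),(25,255,255)); m[200:]=0; m[:95]=0; m[:,:170]=0; m[:,345:]=0
m=cv2.morphologyEx(m,cv2.MORPH_CLOSE,np.ones((15,15)))
print('board',rect(p,m>0,.014))
for i,(x,y) in enumerate([(.5690,.309),(.5185,.111)]):
    env.goto([x-.03,y,.20],[180,0,-14.5]); env.dwell(.3)
    q=grab('wrist'); pickle.dump(q,open(f'k{i}.pkl','wb'))
    im=q['image']; 
    for d in env.trace(q,'knob0'):
        if d['score']>.3:
            ys,xs=np.where(d['mask']); print(d['score'],rect(q,d['mask'],.078),xs.min(),xs.max(),ys.min(),ys.max())
    cv2.imwrite(f'pics/k{i}.png',cv2.resize(im[:300],None,fx=1.5,fy=1.5))
a=[cv2.imread(f'pics/k{i}.png')[:, 150:550] for i in (0,1)]
cv2.imwrite('pics/kk.png',np.hstack(a))
```

```text
[[ 0.66414433 -0.07891323]
 [ 0.51603797 -0.09493125]
 [ 0.67526398 -0.15721957]
 [ 0.52635452 -0.17482519]] -173.82733104618976 [ 0.5954502  -0.12647231]
posts [[0.55042963 0.24190389]
 [0.53701238 0.1765874 ]]
board (array([0.54173932, 0.21085793]), 269.275390625, 143.6497344970703, 76.31061553955078)
0.97 (array([0.53132697, 0.12546854]), 48.7986946105957, 39.201847076416016, 52.20780944824219) 390 427 134 167
0.85 (array([0.56737073, 0.30930984]), 42.38761901855469, 28.483318328857422, -14.74725341796875) 237 263 133 171
0.68 (array([ 0.59823602, -0.04290038]), 141.19650268554688, 130.20762634277344, 7.663598537445068) 454 511 21 136
0.35 (array([0.56074323, 0.24940594]), 121.01045989990234, 30.890989303588867, -13.967727661132812) 290 319 90 197
0.66 (array([0.56384058, 0.29246072]), 49.83411407470703, 39.57437515258789, 83.50497436523438) 80 113 140 173
0.58 (array([0.52141742, 0.11041291]), 40.978179931640625, 28.36155891418457, -14.541435241699219) 238 264 129 166
```

View pics/kk.png

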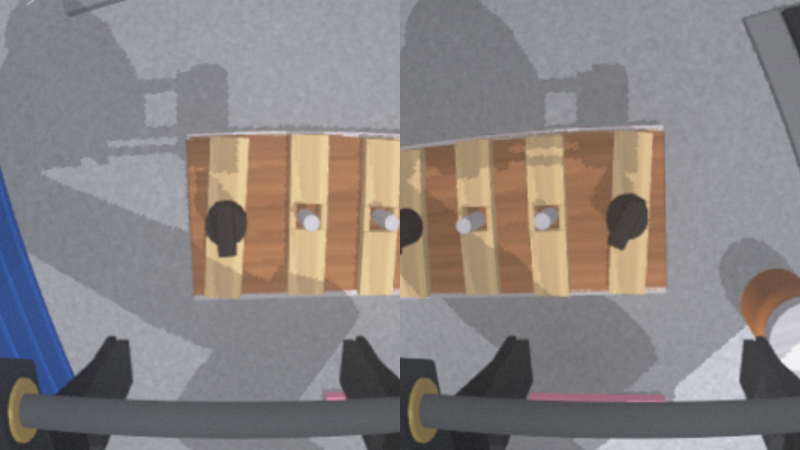

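Run:
```python
import pickle,cv2,numpy as np
o=[]
for i in (0,1):
    im=pickle.load(open(f'k{i}.pkl','rb'))['image'][120:180,220:280]
    o.append(cv2.resize(np.clip(im.astype(float)*3,0,255).astype('uint8'),(400,400),interpolation=cv2.INTER_CUBIC))
cv2.imwrite('pics/kz.png',np.hstack(o))
```

```text
(no output)
```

View pics/kz.png

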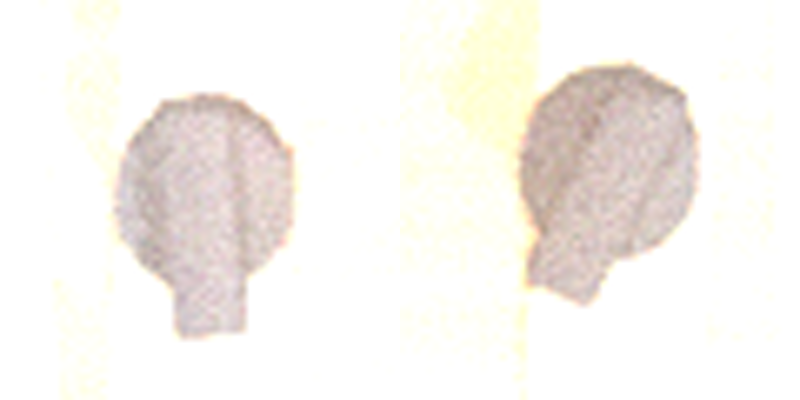

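Run:
```python
from h import *
import pickle
yd=np.array([np.sin(np.radians(14)),np.cos(np.radians(14))])
for i,ends,up in [(0,[[180,336],[245,330]],None),(1,[[127,280],[190,305]],None)]:
    p=pickle.load(open(f'k{i}.pkl','rb'))
    w=proj(p,np.array(ends)/6.667+[220,120],.078); e=w[1]-w[0]; u=np.array([-e[1],e[0]])/np.linalg.norm(e)
    if u[0]<0: u=-u
    print(i,'width',np.linalg.norm(e),'yaw',np.degrees(np.arctan2(u[1],u[0])),'centre',w.mean(0)+u*.02, 'post pred',np.array([.543,.210])+yd*(.102 if i==0 else -.102))
# side edges of bar
p=pickle.load(open('k0.pkl','rb')); w=proj(p,np.array([[245,330],[235,120]])/6.667+[220,120],.078); print(w,np.degrees(np.arctan2(*(w[1]-w[0])[::-1])))
p=pickle.load(open('k1.pkl','rb')); 
for l in ([[127,250],[195,110]],[[190,305],[275,130]]):
    w=proj(p,np.array(l)/6.667+[220,120],.078); print(w,np.degrees(np.arctan2(*(w[1]-w[0])[::-1])))
```

```text
0 width 0.010872923754084036 yaw -9.181069009654783 centre [0.56727415 0.30922542] post pred [0.56767603 0.30897016]
1 width 0.011227575707020923 yaw -36.76525156447734 centre [0.52194216 0.11070625] post pred [0.51832397 0.11102984]
[[0.54666295 0.3070497 ]
 [0.58111864 0.29977184]] -11.926923099259328
[[0.51415963 0.12584494]
 [0.53379048 0.10910006]] -40.46379375640772
[[0.5025602  0.11817983]
 [0.52736507 0.09736109]] -40.006751738721476
```

```bash
cat >> h.py <<'E'
def twist(x,y,yaw,z,top,amp=25,dz=.0012,verbose=True):
    """alternate twists about the post while creeping up; gate on pull force"""
    s=1
    env.dwell(.2); f0=env.read_state()['force'][2]
    while z<top:
        f=env.read_state()['force'][2]-f0
        step=dz if f>-7 else 0 if f>-10 else -.001
        z+=step
        d=max(abs(step),.0002)
        env.move_straight([x,y,z],[180,0,yaw+s*amp],rate=max(abs(step),1e-4)/.8)
        s=-s
        st=env.read_state()
        if verbose: print(round(st['clock'],1),round(z,4),st['position'].round(4)[2],'f',(st['force']-[0,0,f0]).round(1),'T',round(st['wrist_torque'][2],2),round(st['opening'],3),np.round(st['finger_force'],0),flush=True)
        if st['opening']<.08: print('LOST'); break
    return z
E
python3 - <<'E'
from h import *
x,y,yaw=.5675,.309,-11.5
env.gripper_to(.6)
env.goto([x,y,.13],[180,0,yaw]); print(env.read_state()['joint_positions'].round(0))
print(env.move_straight([x,y,.058],rate=.08,force_limit=8))
print(env.gripper_to(0,40)); env.dwell(.2)
s=env.read_state(); print(s['clock'],s['opening'],s['finger_force'],s['force'],s['position'])
z=.058
twist(x,y,yaw,z,.062)
E
```

```text
[ 43.  26.  -1.   0. -63.  36.]
False
False
13.1333 0.0060004155640233335 0.0 [-0.06713701  0.10974663  0.86752196] [0.56750672 0.30897799 0.05799806]
13.9 0.0592 0.0592 f [ 0.   0.3 -0.1] T 0.02 0.008 0.0
LOST
```

Run:
```python
from h import *
p=grab('scene'); i=p['image'][170:310,230:400]
w=grab('wrist'); 
cv2.imwrite('pics/m.png',np.hstack([cv2.resize(i,(400,329)),cv2.resize(w['image'],(400,300)) if 0 else cv2.resize(w['image'],(400,329))]))
```

```text
(no output)
```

View pics/m.png

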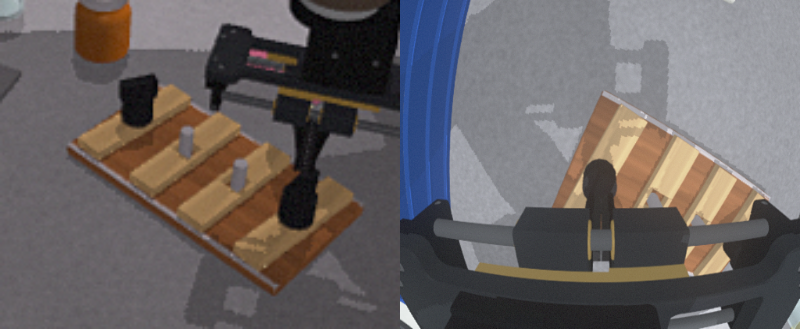

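Run:
```python
from h import *
p=grab('scene')
R=Ro.from_euler('xyz',p['orientation'],degrees=True).as_matrix()
s=env.read_state(); print(s['position'],s['tool_rot'],s['opening'])
def px(X):
    c=R.T@(np.array(X)-p['position']); return np.array([p['cx']+p['fx']*c[0]/-c[2],p['cy']-p['fy']*c[1]/-c[2]])
t=px(s['position']); b=px([.5675,.309,.026]); u=px([.5675,.309,.078]); print(t,b,u, px([.550,.2419,.051]))
im=cv2.resize(p['image'][180:300,280:400],(600,600),interpolation=cv2.INTER_CUBIC)
for q,c in [(t,(0,0,255)),(b,(0,255,0)),(u,(255,0,0)),(px([.550,.2419,.051]),(255,0,255))]:
    cv2.circle(im,tuple(int(v) for v in (q-[280,180])*5),5,c,-1)
cv2.imwrite('pics/m2.png',im)
print([(d['xyz'],d['score']) for d in env.search_frame(p,'knob0')])
```

```text
[0.56746253 0.30897858 0.05916472] [1.79998162e+02 4.92503814e-03 1.34498017e+01] 0.0046921400646746944
[356.2984769  251.71012281] [354.15584293 262.2653714 ] [357.5620809  245.52973486] [331.11191347 238.41782818]
[([0.5277, 0.114, 0.0594], 0.78), ([0.5652, 0.2453, 0.029], 0.74), ([0.5753, 0.3157, 0.0549], 0.6)]
```

View pics/m2.png

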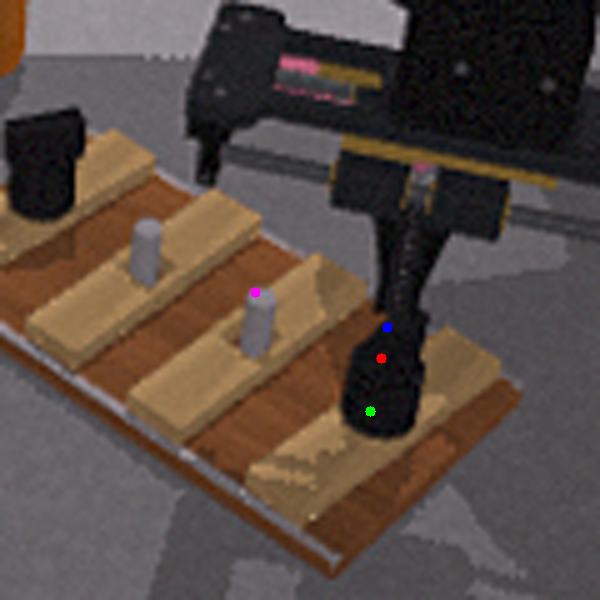

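Run:
```python
from h import *
s=env.read_state(); print(s['opening'],s['finger_force'],s['force'],s['wrist_torque'])
env.gripper_to(.4); env.dwell(.1); s=env.read_state(); print(s['opening'],s['finger_force'],s['force'],s['wrist_torque'])
w=grab('wrist')['image'][120:384,130:390]
env.move_straight([.5675,.309,.12]); env.goto([.5375,.309,.2],[180,0,-14.5]); env.dwell(.2)
p=grab('wrist'); i=p['image'][110:190,210:290]; i=np.clip(i.astype(float)*3,0,255).astype('uint8')
cv2.imwrite('pics/m3.png',np.hstack([cv2.resize(np.clip(w.astype(float)*2,0,255).astype('uint8'),(400,400)),cv2.resize(i,(400,400))]))
```

```text
0.006594725922619049 0.0 [ 0.11326677 -0.47731502  0.64975535] [-0.00737156 -0.05554101  0.04206312]
0.3966919971139822 0.0 [ 0.34244243 -0.08217313  0.18320698] [-0.03069349  0.02390281  0.05486648]
```

View pics/m3.png

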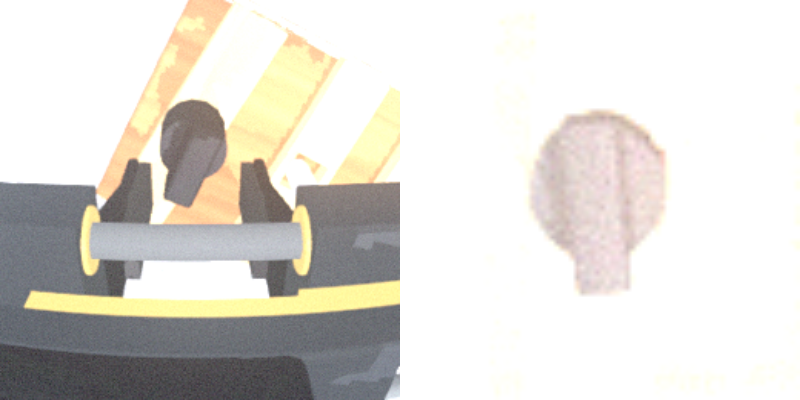

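```bash
cat >> h.py <<'E'
def px(p,X):
    c=Ro.from_euler('xyz',p['orientation'],degrees=True).as_matrix().T@(np.array(X)-p['position'])
    v=np.array([c[0],-c[1]]); d=-c[2]
    if p['fish']:
        r=np.hypot(*v)+1e-12; v=v/r*np.arctan2(r,d)
    else: v=v/d
    return np.array([p['cx'],p['cy']])+v*p['fx']
E
python3 - <<'E'
from h import *
env.gripper_to(0); env.goto([.5375,.309,.12],[180,0,-14.5]) if 0 else None
env.dwell(.2)
s=env.read_state(); print(s['position'],s['tool_rot'],s['opening'])
o=[]
for n in ('scene','wrist'):
    p=grab(n); t=px(p,s['position']); g=px(p,s['position']+[0,0,.019]); print(n,t,g)
    a=np.clip(t-40,0,[432,304]).astype(int); i=np.clip(p['image'][a[1]:a[1]+80,a[0]:a[0]+80].astype(float)*2,0,255).astype('uint8'); i=cv2.resize(i,(400,400))
    for q,c in ((t,(0,0,255)),(g,(0,255,0))): cv2.circle(i,tuple(int(v) for v in (q-a)*5),3,c,-1)
    o.append(i)
cv2.imwrite('pics/m4.png',np.hstack(o))
E
```

```text
[0.53747922 0.30898049 0.19997495] [ 1.79996418e+02  2.24086359e-03 -1.44985471e+01] 0.004212655347002758
scene [371.81219164 193.70130171] [373.39311861 186.18207501]
wrist [257.24435825 218.49690547] [257.2650009  229.52358449]
```

View pics/m4.png

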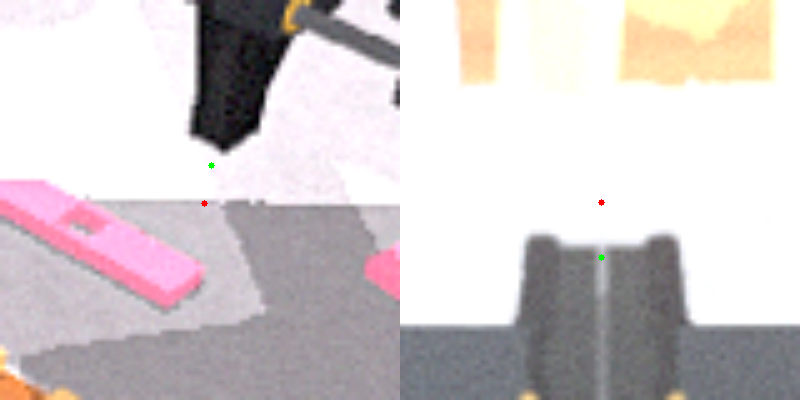

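Run:
```python
from h import *
from scipy.optimize import least_squares
p=grab('scene'); w=grab('wrist'); s=env.read_state(); T=Ro.from_euler('xyz',s['tool_rot'],degrees=True).as_matrix()
def aw(q,xy): return np.clip(px(q,s['position'])-40,0,[432,304]).astype(int)+np.array(xy)/5
obs=[(p,aw(p,o),sx,sy) for o,sx,sy in [((224,150),1,1),((192,133),1,-1),((262,130),-1,1)]]
# world +x = tool +x(rotated), world +y = -tool y: store sy in world sense
obs+=[(w,aw(w,(127,240)),1,1),(w,aw(w,(280,240)),1,-1)]
def X(v,sx,sy): return s['position']+T@np.array([v[0]+sx*v[3],v[1]-sy*v[4],-v[2]])
f=lambda v:np.concatenate([px(q,X(v,sx,sy))-o for q,o,sx,sy in obs])
r=least_squares(f,[0,0,.02,.0095,.015]); print('tip offset in tool x,y,up, half widths',r.x.round(4),r.fun.round(1))
env.goto([.43,.30,.06],[180,0,-14.5])
hit=env.move_straight([.43,.30,-.03],rate=.03,force_limit=4); s=env.read_state(); print(hit,s['position'],s['force'],s['clock'])
env.move_straight([.43,.30,.1])
```

```text
tip offset in tool x,y,up, half widths [-0.003   0.0002  0.0349  0.0127  0.0092] [ 0.   0.6 -1.4  0.  -0.3 -0.4 -0.   0.2 -0.3  0.2]
False [ 0.43004169  0.30004586 -0.02992771] [-0.02919704 -0.18820217 -0.6243274 ] 21.6667
```

The fingertips are about 35 mm above the reported TCP, so I probe deeper to measure the offset by contact.

Run:
```python
from h import *
env.move_straight([.43,.30,-.02],rate=.15)
hit=env.move_straight([.43,.30,-.055],rate=.02,force_limit=3); s=env.read_state(); print(hit,s['position'],s['force'],s['clock'])
env.move_straight([.43,.30,.0]); env.gripper_to(.6)
hit=env.move_straight([.43,.30,-.055],rate=.02,force_limit=3); s=env.read_state(); print(hit,s['position'],s['force'],s['clock'],s['opening'])
env.move_straight([.43,.30,.1])
```

```text
True [ 0.43001758  0.29998618 -0.03572832] [-0.41424908 -0.50487255  3.97123641] 24.5583
True [ 0.43003421  0.30003871 -0.03570992] [-0.94658277  0.33175374  4.10105884] 27.725 0.6010958237724622
```

```bash
sed -i 's/\[x,y,z\],\[180,0,yaw+s\*amp\]/[x,y,z-OFF],[180,0,yaw+s*amp]/; s/^def twist/OFF=.0355\ndef twist/' h.py
cat >> h.py <<'E'
def st():
    s=env.read_state(); print(round(s['clock'],1),'pos',(s['position']+[0,0,OFF]).round(4),'f',s['force'].round(1),'T',s['wrist_torque'].round(2),'open',round(s['opening'],3),'ff',np.round(s['finger_force'],1),flush=True); return s
E
python3 - <<'E'
from h import *
x,y,yaw=.5675,.309,-11.5
env.gripper_to(.5)
env.goto([x,y,.13-OFF],[180,0,yaw])
print(env.move_straight([x,y,.058-OFF],rate=.08,force_limit=6)); st()
env.gripper_to(0,40); env.dwell(.2); s=st()
if s['opening']>.1: twist(x,y,yaw,.058,.0605)
E
```

```text
False
30.9 pos [0.568  0.3093 0.0586] f [ 0.3 -0.1  0.4] T [-0.07  0.02  0.04] open 0.502 ff 0.0
31.8 pos [0.5676 0.3092 0.0581] f [-0.3  0.6  0.7] T [0.11 0.08 0.12] open 0.157 ff 39.7
32.5 0.0592 0.0232 f [ 0.4  2.  -3.7] T -0.05 0.156 40.0
33.6 0.0604 0.0242 f [-1.8  1.4 -6.1] T 0.03 0.156 40.0
34.6 0.0616 0.0258 f [ 0.5  1.4 -5.9] T -0.14 0.157 40.0
```

```bash
sed -i 's/f>-7 else 0 if f>-10/f>-8.5 else 0 if f>-11/' h.py
python3 - <<'E'
from h import *
x,y,yaw=.5675,.309,-11.5
s=env.read_state(); f=s['force'][2]; print(f)
import h
# force baseline ~0.7 while gripping unloaded; a new dwell baseline would hide the pull
_r=env.read_state
z=.0616; sg=-1; n=0
while z<.0885:
    pull=env.read_state()['force'][2]-.7
    dz=.0015 if pull>-8.5 else 0 if pull>-11 else -.001
    z+=dz; env.move_straight([x,y,z-OFF],[180,0,yaw+sg*28],rate=max(abs(dz),1e-4)/.75); sg=-sg
    s=env.read_state(); n+=1
    if n%3==0: print(round(s['clock'],1),round(z,4),s['force'].round(1),round(s['opening'],3),round(float(np.max(s['finger_force'])),1))
    if s['opening']<.1: print('lost'); break
st()
E
```

```text
-4.585502931004482
37.9 0.0661 [-0.3 -0.2 -5.7] 0.16 39.7
41.3 0.0706 [ 1.5  1.6 -5.5] 0.155 39.7
44.7 0.0751 [ 2.2 -1.8  6.6] 0.159 40.0
48.0 0.0796 [ 0.9 -0.4  0.1] 0.155 40.0
51.4 0.0841 [ 0.2 -0.1 -1. ] 0.157 40.0
54.8 0.0886 [ 0.1 -0.8 -1.2] 0.156 40.0
54.8 pos [0.5675 0.309  0.0886] f [ 0.1 -0.8 -1.2] T [-0.06 -0.01  0.04] open 0.156 ff 40.0
```

```bash
cat >> h.py <<'E'
def tub():
    p=grab('top'); d=env.trace(p,'tub')
    d=[k for k in d if 120<rect(p,k['mask'],.045)[1]<260]
    c,w,h,a=rect(p,d[0]['mask'],.045); print('tub',d[0]['score'],c,w,h,a); return c,a
def to_tub(side,ztip=.046):
    s=env.read_state()['position']; env.move_straight([s[0],s[1],.23-OFF],rate=.2); st()
    c,a=tub(); u=np.array([np.cos(np.radians(a)),np.sin(np.radians(a))]); q=c+side*.042*u
    env.goto([*q,.23-OFF],[180,0,a]); c,a=tub(); q=c+side*.042*u
    env.move_straight([*q,.1-OFF],rate=.2); st()
    print(env.move_straight([*q,ztip-OFF],rate=.06,force_limit=5)); st()
    env.gripper_to(.4); env.move_straight([*q,.2-OFF],rate=.25); st()
E
python3 - <<'E'
from h import *
x,y=.5675,.309
hit=env.move_straight([x,y,.105-OFF],rate=.03,force_limit=6); print(hit); st()
if not hit: to_tub(1)
p=grab('top'); cv2.imwrite('pics/t2.png',p['image'])
for t in ('knob0','tub'): print(t,[(d['xyz'],d['score']) for d in env.search_frame(p,t)])
E
```

```text
False
55.5 pos [0.5674 0.309  0.105 ] f [-0.   0.2 -1.1] T [-0.02  0.01  0.04] open 0.158 ff 40.0
56.3 pos [0.5664 0.3085 0.2284] f [-0.1 -0.5 -1.4] T [-0.   -0.02  0.05] open 0.161 ff 40.0
tub 0.72 [ 0.48853766 -0.36819406] 190.4430389404297 142.21827697753906 -14.877037048339844
tub 0.93 [ 0.47442609 -0.41180688] 186.64906311035156 61.203346252441406 -11.160720825195312
59.8 pos [ 0.5161 -0.423   0.1013] f [0.9 0.8 1.2] T [0.05 0.   0.01] open 0.155 ff 40.0
False
60.8 pos [ 0.5154 -0.4228  0.0465] f [-0.5 -0.7 -0.6] T [-0.08  0.06  0.05] open 0.159 ff 40.0
62.3 pos [ 0.5141 -0.4218  0.1984] f [ 0.2  0.1 -0.7] T [-0.04  0.07 -0.05] open 0.398 ff 0.0
knob0 []
tub []
```

View pics/t2.png

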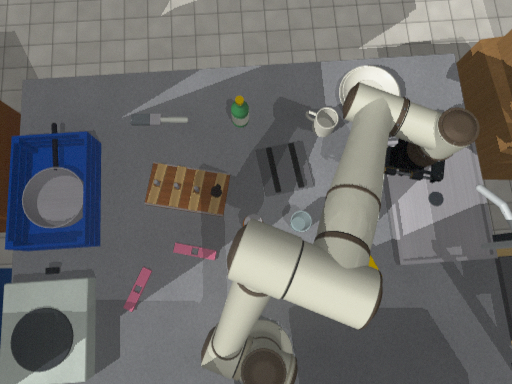

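Run:
```python
from h import *
env.goto([.51,.111,.15-OFF],[180,0,-39]); st()
p=grab('top'); tub_=env.trace(p,'tub')
for k in tub_: print(k['score'],rect(p,k['mask'],.045))
print([(d['xyz'],d['score']) for d in env.search_frame(p,'knob0')])
a=px(p,[.4885,-.368,.02]).astype(int); print(a)
i=p['image'][a[1]-40:a[1]+40,a[0]-40:a[0]+40]
w=grab('wrist')['image'][60:260,140:390]
cv2.imwrite('pics/t3.png',np.hstack([cv2.resize(i,(400,400),interpolation=cv2.INTER_CUBIC),cv2.resize(w,(400,400))]))
```

```text
64.4 pos [0.5103 0.1105 0.15  ] f [ 0.3  0.9 -0.2] T [ 0.04 -0.05  0.05] open 0.401 ff 0.0
0.77 (array([ 0.48779904, -0.36875681]), 188.72958374023438, 138.15298461914062, -16.29962158203125)
[([0.5064, -0.4193, 0.0391], 0.54)]
[358 191]
```

View pics/t3.png

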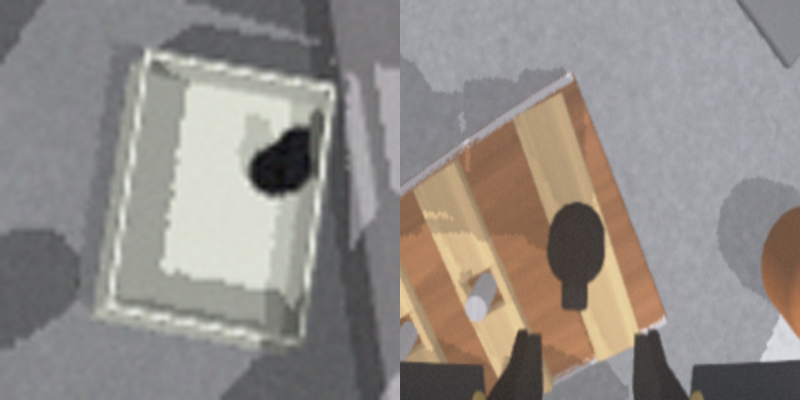

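```bash
sed -i 's/^    env.goto(\[\*q,.23-OFF\],\[180,0,a\]); c,a=.*/    env.goto([*q,.23-OFF],[180,0,a])/' h.py
python3 - <<'E'
from h import *
x,y,yaw=.5195,.111,-39
env.goto([x,y,.11-OFF],[180,0,yaw])
print(env.move_straight([x,y,.058-OFF],rate=.1,force_limit=6))
env.gripper_to(0,40); env.dwell(.1); s=st(); b=s['force'][2]
z=.058; sg=1; n=0
ok=s['opening']>.12
while ok and z<.0865:
    pull=env.read_state()['force'][2]-b
    dz=.0015 if pull>-8.5 else 0 if pull>-11 else -.001
    z+=dz; env.move_straight([x,y,z-OFF],[180,0,yaw+sg*28],rate=max(abs(dz),1e-4)/.75); sg=-sg
    s=env.read_state(); n+=1
    if n%3==0: print(round(s['clock'],1),round(z,4),s['force'].round(1),round(s['opening'],3),round(float(np.max(s['finger_force'])),1))
    if s['opening']<.12: print('lost'); ok=False
if ok:
    hit=env.move_straight([x,y,.105-OFF],rate=.03,force_limit=5); st(); print(hit)
    if not hit:
        to_tub(-1)
E
```

```text
False
66.1 pos [0.5198 0.1112 0.0584] f [-0.4  0.4  2.4] T [ 0.1   0.24 -0.04] open 0.162 ff 39.9
69.0 0.0625 [ 1.3 -0.  -5.2] 0.16 39.9
72.4 0.067 [-0.1  3.2 -5.2] 0.159 39.9
75.8 0.0715 [ 2.3 -0.3 -5.6] 0.16 39.9
79.2 0.076 [-1.5 -1.4  6.7] 0.155 40.0
82.5 0.0805 [ 0.1 -0.3 -1. ] 0.159 40.0
85.9 0.085 [-0.3 -0.3 -0.4] 0.159 40.0
87.8 pos [0.5194 0.111  0.105 ] f [ 1.6  0.  -0.6] T [0.01 0.01 0.  ] open 0.16 ff 40.0
False
88.6 pos [0.5183 0.1107 0.2286] f [-0.6 -0.3 -1.1] T [-0.01 -0.04  0.05] open 0.157 ff 40.0
tub 0.71 [ 0.48748694 -0.36892609] 187.9254608154297 145.28221130371094 -15.386573791503906
91.2 pos [ 0.4482 -0.358   0.1011] f [-0.4 -0.1  0.7] T [-0.05 -0.01  0.1 ] open 0.156 ff 40.0
False
92.2 pos [ 0.4474 -0.358   0.0463] f [-0.8  0.5 -0.4] T [ 0.01 -0.06  0.04] open 0.157 ff 40.0
93.7 pos [ 0.446  -0.357   0.1985] f [-0.8  0.4 -1.2] T [ 0.    0.04 -0.  ] open 0.398 ff 0.0
```

```bash
cat >> h.py <<'E'
import json
SC=np.array([.5955,-.126]); SY=7.0
def slats():
    env.goto([.538,.211,.33],[180,0,-14.5]); env.dwell(.2); p=grab('wrist'); o=[]
    for d in env.trace(p,'slat0'):
        c,w,h,a=rect(p,d['mask'],.026)
        if d['score']>.3 and abs(c[0]-.543)<.06 and .08<c[1]<.34: print(round(d['score'],2),c.round(4),round(w),round(h),round(a,1)); o.append([*c,w,a])
    cv2.imwrite('pics/w_sl.png',p['image']); return p,o
def pick(x,y,yaw,tip=.017):
    env.gripper_to(.55); env.goto([x,y,.13-OFF],[180,0,yaw])
    print('touch',env.move_straight([x,y,tip-OFF],rate=.1,force_limit=6)); env.gripper_to(0,25); st()
    env.move_straight([x,y,.14-OFF],rate=.15); return st()['opening']>.3
def place(sx,sy,rel,tip):
    R=lambda v:SC+np.array([[np.cos(np.radians(SY)),-np.sin(np.radians(SY))],[np.sin(np.radians(SY)),np.cos(np.radians(SY))]])@v
    q=R(np.array([sx,sy])); yaw=SY+rel
    env.goto([*q,.12-OFF],[180,0,yaw]); s=st()
    print('touch',env.move_straight([*q,tip-OFF],rate=.07,force_limit=6)); st()
    env.gripper_to(.55); env.move_straight([*q,.14-OFF],rate=.2); st()
E
python3 - <<'E'
from h import *
p,o=slats(); print(env.read_state()['clock'])
E
```

```text
0.91 [0.5345 0.1795] 140 34 -13.9
0.76 [0.5663 0.3088] 140 37 -15.8
0.65 [0.5193 0.11  ] 141 37 -16.3
0.64 [0.5523 0.2402] 140 35 -13.9
96.1583
```

All four slats are found with full-length outlines, so I start with the first one.

Run:
```python
from h import *
ok=pick(.5193,.110,-15.5)
if ok: place(-.04,0,-90,.0245)
```

```text
touch False
99.5 pos [0.5195 0.1101 0.0174] f [-0.6 -0.4  1.9] T [-0.09  0.18 -0.04] open 0.361 ff 24.9
100.4 pos [0.5184 0.1097 0.139 ] f [-0.6 -0.4  0.5] T [ 0.02 -0.02 -0.01] open 0.368 ff 24.9
101.4 pos [ 0.5556 -0.1304  0.1195] f [-0.  -0.8 -0.4] T [ 0.13 -0.09 -0.02] open 0.36 ff 24.9
touch False
102.9 pos [ 0.5562 -0.1309  0.025 ] f [-0.3 -0.9 -0.3] T [ 0.09 -0.09 -0.01] open 0.362 ff 24.9
104.3 pos [ 0.5548 -0.1307  0.139 ] f [-0.7 -0.6 -0.6] T [ 0.09  0.03 -0.04] open 0.545 ff 0.0
```

```bash
cat >> h.py <<'E'
def check(name):
    p=grab('wrist'); R=Ro.from_euler('z',-SY,degrees=True).as_matrix()[:2,:2]
    for d in env.trace(p,'slat0'):
        for z in (.032,.044):
            c,w,h,a=rect(p,d['mask'],z)
            if np.linalg.norm(c-SC)<.1: print(name,round(d['score'],2),'z',z,'stand xy',(R@(c-SC)).round(4),round(w),round(h),'rel',round(a-SY,1))
    cv2.imwrite(f'pics/{name}.png',p['image'])
E
python3 - <<'E'
from h import *
env.goto([.56,-.126,.30],[180,0,-14.5]); env.dwell(.2); check('c1')
if pick(.5345,.1795,-13.9): place(.04,0,-90,.0245)
env.goto([.56,-.126,.30],[180,0,-14.5]); env.dwell(.2); check('c2')
E
```

```text
c1 0.76 z 0.032 stand xy [-0.0382  0.0007] 141 35 rel -90.5
c1 0.76 z 0.044 stand xy [-0.0361  0.    ] 137 34 rel -90.5
touch False
109.0 pos [0.5346 0.1796 0.0174] f [-0.3 -0.3  1.9] T [-0.09  0.16 -0.02] open 0.364 ff 25.0
110.0 pos [0.5336 0.1791 0.1389] f [-0.8 -0.4 -0.9] T [-0.05 -0.03  0.  ] open 0.362 ff 25.0
111.2 pos [ 0.6352 -0.1202  0.1198] f [ 0.  -0.5  0.2] T [ 0.06 -0.03 -0.01] open 0.361 ff 25.0
touch False
112.7 pos [ 0.6357 -0.1211  0.0251] f [ 0.5  0.8 -0.1] T [ 0.11 -0.06 -0.03] open 0.36 ff 25.0
114.0 pos [ 0.6341 -0.1209  0.1388] f [-0.2  0.1 -0.3] T [ 0.08 -0.03  0.02] open 0.549 ff 0.0
c2 0.95 z 0.032 stand xy [-0.0388  0.0004] 142 35 rel -90.9
c2 0.95 z 0.044 stand xy [-0.0367 -0.0003] 138 34 rel -90.9
c2 0.62 z 0.032 stand xy [0.0404 0.0002] 140 34 rel -89.7
c2 0.62 z 0.044 stand xy [ 0.0405 -0.0005] 137 33 rel -89.7
```

View pics/c2.png

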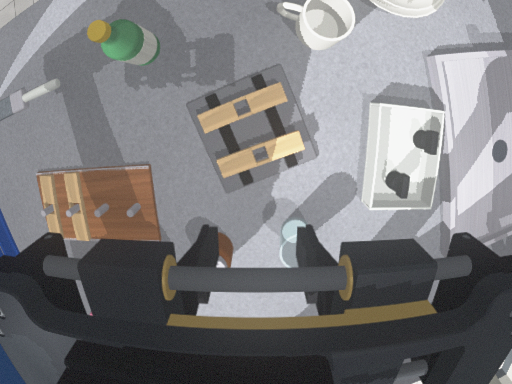

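The picture shows both bottom slats square across the runners at (243,106) and (261,152), and both knobs in the tub at (425,140) and (398,182). Next is the top pair.

Run:
```python
from h import *
if pick(.5523,.2402,-13.9): place(0,.04,0,.0365)
env.goto([.56,-.126,.30],[180,0,-14.5]); env.dwell(.2); check('c3')
if pick(.5663,.3088,-15.5): place(0,-.04,0,.0365)
env.goto([.56,-.126,.30],[180,0,-14.5]); env.dwell(.2); check('c4')
```

```text
touch False
118.9 pos [0.5526 0.2404 0.0174] f [-0.  -0.3  1.5] T [ 0.05  0.16 -0.08] open 0.366 ff 25.0
119.9 pos [0.5514 0.2397 0.1388] f [ 0.8 -0.7 -1.6] T [-0.06  0.   -0.04] open 0.366 ff 25.0
121.2 pos [ 0.5908 -0.0856  0.1198] f [ 0.1  0.4 -1. ] T [-0.02 -0.01 -0.02] open 0.366 ff 25.0
touch False
122.5 pos [ 0.5911 -0.0863  0.0371] f [-0.5 -0.4 -0.3] T [-0.05  0.03  0.02] open 0.361 ff 25.0
123.8 pos [ 0.5896 -0.0862  0.139 ] f [ 0.5 -0.2  0.4] T [-0.01  0.01  0.01] open 0.552 ff 0.0
c3 0.82 z 0.032 stand xy [ 0.0409 -0.0222] 94 34 rel -90.6
c3 0.82 z 0.044 stand xy [ 0.0409 -0.0223] 92 33 rel -90.6
c3 0.7 z 0.032 stand xy [-0.0395 -0.023 ] 92 33 rel -91.5
c3 0.7 z 0.044 stand xy [-0.0374 -0.0231] 90 32 rel -91.5
c3 0.66 z 0.032 stand xy [-0.002   0.0416] 143 34 rel -0.6
c3 0.66 z 0.044 stand xy [-0.0009  0.0399] 139 34 rel -0.6
touch False
128.6 pos [0.5665 0.309  0.0175] f [-0.5  0.7  2.3] T [0.05 0.14 0.02] open 0.365 ff 24.8
129.6 pos [0.5655 0.3082 0.1387] f [ 1.1 -0.8 -0.7] T [-0.06 -0.   -0.  ] open 0.366 ff 24.8
131.3 pos [ 0.6007 -0.165   0.12  ] f [ 0.1  0.3 -1.1] T [-0.02 -0.06 -0.04] open 0.363 ff 24.8
touch False
132.7 pos [ 0.6009 -0.1657  0.0371] f [-0.2  0.  -0.5] T [-0.07 -0.03 -0.01] open 0.362 ff 24.8
133.9 pos [ 0.5994 -0.1654  0.1389] f [0.  0.7 0.1] T [ 0.01 -0.02  0.04] open 0.55 ff 0.0
c4 0.86 z 0.032 stand xy [-0.0008 -0.0404] 145 34 rel -1.8
c4 0.86 z 0.044 stand xy [ 0.0004 -0.04  ] 141 33 rel -1.8
c4 0.85 z 0.032 stand xy [ 0.0409 -0.    ] 49 33 rel -92.1
c4 0.85 z 0.044 stand xy [ 0.041  -0.0007] 48 32 rel -92.1
c4 0.7 z 0.032 stand xy [-0.0021  0.0412] 144 35 rel -0.3
c4 0.7 z 0.044 stand xy [-0.0009  0.0394] 140 34 rel -0.3
c4 0.64 z 0.032 stand xy [-0.0381  0.0016] 48 35 rel -92.5
c4 0.64 z 0.044 stand xy [-0.036   0.0009] 47 34 rel -92.5
```

View pics/c4.png

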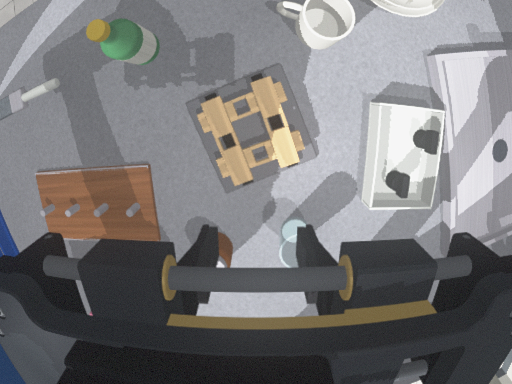

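The tower is square and centred at about (250,130), both knobs lie in the tub, and the bystanders are where they started.

Run:
```python
from workcell import env
print(env.close_job(), env.read_state()['clock'])
```

```text
the job is handed in; nothing more can be done
the job is handed in; nothing more can be done
```

I handed the job in after about 135 s: both knobs were twisted off and lie in the tub, the four slats stand as a square crosswise tower on the stand, and the bystanders and pink look-alikes were left alone (no verdict came back).

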